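# Make up two desk sets from the stockroom counter

### The job

Make up the two new-starter desk sets from the stock on the counter. The long narrow organiser gets the small stapler, in its open compartment beside the pens, and the tall hardback notebook, standing in the empty middle slot between the two pads, which stay standing in theirs. The wide divided tray gets the full-size stapler in its long compartment, the carton of staples in the small compartment at the end of that one, and the tape dispenser in the wide compartment beside the stapler; everything sits upright, fully down on its compartment's floor.

Things in the scene. Friction and masses are not known exactly. Their poses are not given: they have to be found in the camera images.
- organiser: Kit 1: long narrow light wooden desk organiser, fixed, 240 (x) x 88 mm (y). Origin: centre of its underside, z up. Floor 4 thick. Stapler's compartment inside x -116..4, y -40..18, walls 22 high; pens beside it at y 22..40. Three slots along x, inside x 8..116, 24 wide at y -28, 0, 28, partitions 4 thick and 60 high, ends 30 high; middle one empty, a pad in each outer one.
- tray: Kit 2: wide grey tray, fixed, 252 (x) x 160 mm (y). Origin: centre of its underside, z up. Floor 4 thick, walls 22 high. Compartments inside (mm): long, for the stapler, x -122..42, y -76..-8; small, at its end, for the carton, x 46..122, y -76..-8; wide, for the dispenser, x -122..26, y -4..76; the fourth, x 30..122, y -4..76, already holds two clear refill rolls.
- stapler: Full-size black desk stapler, 140 mm long (x), 38 wide (y), 60 high (63 at the front), standing on its base. Origin: centre of its underside, z up. Grip it across its width at the middle, where the arm's sides are upright from 35 mm to the top.
- mini_stapler: Small black stapler of the same shape, 90 mm long (x), 34 wide (y), 50 high (52 at the front), standing on its base. Origin: centre of its underside, z up. Grip it across its width at the middle, where the arm's sides are upright from 29 mm to the top.
- dispenser: Black tape dispenser with a roll of clear tape, 120 mm long (x), 50 wide (y), standing on its base. Origin: centre of its underside, z up. Grip it across its width on the side cheeks, 50 mm over their outsides, at x -40..32, up to 56 mm high; the roll's top is 68 mm high, the cutter at +x 54 mm.
- carton: Small brown cardboard carton of staples, 48 (x) x 36 (y) mm, 46 high. Origin: centre of its underside, z up. The low clear box of paper clips, 20 mm high, is not it.
- notebook: Tall black hardback notebook standing on end, 90 mm wide (x), 13 thick (y), 140 tall (z). Origin: centre of its lower end. It starts in one of three 24 mm slots (partitions 60 high, floor 4 thick) of a steel sorter at one side of the counter, beside pads up to 87 mm tall: grip its thickness by the top 45 mm. Either face may look either way.
- wire_pad: Wire-bound note pad, 76 mm wide (x), 12 thick (y), 87 tall with its wire (z), standing in the organiser's slot at y = +28 mm. Origin: centre of its lower end.
- memo_pad: Glued memo pad with a grey cloth top edge, 80 mm wide (x), 14 thick (y), 78 tall (z), standing in the organiser's slot at y = -28 mm. Origin: centre of its lower end.

How it is judged:
At the end, for the whole second after the job is handed in: Each of the five things is down on the floor of its own place (within 12 to 23 mm of its middle, underside at most 10 mm over the kit's), upright (notebook and pads within 0.3 rad, the rest 0.12 rad), both pads still standing in their slots, all released and at rest (x of mini_stapler in the frame of organiser between -0.074 and -0.038 m and y of mini_stapler in the frame of organiser between -0.026 and 0.004 m and z of each of mini_stapler, notebook, wire_pad, memo_pad in the frame of organiser below 0.01 m and angle between each of mini_stapler, stapler, dispenser, carton's own z axis and vertical below 0.12 rad and linear speed of each of mini_stapler, notebook, stapler, dispenser, carton, wire_pad, memo_pad below 0.02 m/s and angular speed of each of mini_stapler, notebook, stapler, dispenser, carton, wire_pad, memo_pad below 0.2 rad/s and x of notebook in the frame of organiser between 0.047 and 0.077 m and y of notebook in the frame of organiser between -0.012 and 0.012 m and angle between each of notebook, wire_pad, memo_pad's own z axis and vertical below 0.3 rad and x of stapler in the frame of tray between -0.056 and -0.024 m and y of stapler in the frame of tray between -0.06 and -0.024 m and z of each of stapler, dispenser, carton in the frame of tray below 0.01 m and x of dispenser in the frame of tray between -0.066 and -0.03 m and y of dispenser in the frame of tray between 0.018 and 0.054 m and x of carton in the frame of tray between 0.061 and 0.107 m and y of carton in the frame of tray between -0.061 and -0.023 m and x of wire_pad in the frame of organiser between 0.04 and 0.084 m and y of wire_pad in the frame of organiser between 0.016 and 0.04 m and x of memo_pad in the frame of organiser between 0.04 and 0.084 m and y of memo_pad in the frame of organiser between -0.04 and -0.016 m); the robot touches nothing.
It also fails if it takes over 141 s, if anything falls off the work surface, if the arm or the gripper's body presses on something with over 40 N, if the wrist force passes 120 N, or if a joint passes its speed limit or range.

### The arm

A 6-joint arm with a two-finger parallel gripper is mounted at the origin on the work surface. World frame = base frame: x ahead of the robot, y to its left, z up, the work surface at z = 0. Lengths are in m, angles in rad, forces in N, time in s.
With the tool pointing down it reaches from about 0.3 to 0.775 m from the base axis. Payload 14.6 kg.
Tool frame: the origin (TCP) lies at the very end of the fingers, on their centre line; the grasp point (between the pads) lies 19 mm behind it; z points along the fingers, y is the line along which they close (so a half turn about z gives the same grasp; the last joint's range is limited). The gripper opens to 94 mm and grips with 3 to 60 N. Pads are 16 mm wide; open, the fingers measure 119 mm over their backs; the gripper's body (75 mm by 177 mm) begins 78 mm behind the grasp point.
Start: joints at [1.233, 0.3, 1.521, -0, 1.321, -0.067], TCP at [0.147, 0.53, 0.205] pointing down, gripper open.
Joint ranges: [-3.03, 3.03], [-0.79, 2.21], [0.23, 2.52], [-1.04, 4.18], [0, 3.07], [-2.55, 2.55]. Speed limits (rad/s): [2.22, 2.22, 2.57, 3.14, 3.14, 3.14].

### API

Orientations are given as [roll, pitch, yaw] about the fixed x, y, z axes, in that order (R = Rz(yaw) Ry(pitch) Rx(roll)).
In Python, from station import ctrl, cams gives the robot as it stands. The module is installed in compiled form; this text tells all that it offers.
- The arm moves only by the tool arm_command, never from a script. Its argument "plan" is a list that holds one entry, the list of rows, each a list of 7 numbers: the shift along the tool's x, y, z in a scale on which 1.0 is 1000 mm, then the turn, a rotation vector about the tool's x, y, z in fractions of the full range, 1 being pi rad, then the closure, from -1 (fully open) to 1 (shut). A call has 1 to 12 rows; each row is the pose to reach, as a shift and turn from the pose commanded when the call began, along the tool's axes at that moment; what a row does not reach only later rows make up. A row lasts 1/10 s, in which the tool goes at most 50 mm and 8.59 degrees, less where a joint would pass 70% of its speed; a pose out of reach is approached as far as the arm can. A shift or turn number past 1, either way, is cut back to 1. A call with a gripper value outside its range is refused whole. The fingers move at their own pace and stop on an object; "squeeze" is the grip in N (left out, the last holds). Time passes only in rows, so rows that repeat a pose let the fingers close. It gives the time, the measured TCP pose, the force, the opening and the grip force at its end, in the units of the state.
- ctrl.get_obs(): the state, without advancing time (a new reading comes with each control period).
- cams.camera(name): name is "scene" or "top"; returns (picture, depth): 400x640x3 uint8, blue, green, red; 400x640 float32, m along the optical axis (not along the pixel's ray), 0 where there is no reading.
- cams.camera_info(name): a dict with "fx", "fy", "cx", "cy" (pixels), "world_to_cam" (4x4, takes a point from world to camera coordinates). Camera axes: x right, y down, z forward; pixel columns grow to the right and rows downward; lengths in m; the calibration is good to about 2 mm. A picture is of the moment at which its call begins. camera_info takes no time and is no camera call.
- ctrl.hand_in(): hands the job in; it is judged then, once.
The state is a dict: "time_s": time; "qpos": joint angles; "joint_vel": joint speeds; "tau": joint torques, N m; "ee_pos": TCP position; "eef_rot": TCP orientation; "force": force on the tool from outside, world axes, zero at the start; "moment": the same for the moment, N m; "grip_width": finger opening in m; "grip_force": force on a finger pad.
Only numpy, scipy, OpenCV 4.12 (cv2) and the standard library are available. Lean on these libraries where they do the work, as an engineer would, in place of code of your own. Each camera call takes 0.05 s, during which the arm holds its last target. There are 200 camera calls.

## Working session

There is one attempt and no reset: what is moved stays moved. The work goes in short steps, Python scripts to look and compute and a tool call to move; the robot and the scene stay as the last step left them, time stands still between calls to the robot, and variables do not carry over. Pictures are saved under pics/ and viewed, at most 14 in all, crops included, and the job is handed in when it is done.

Besides the shell and the picture viewer there is one more tool, called as name(argument=value, ...), one argument or row to a line, values as JSON. arm_command: Moves the arm, as the interface text tells. Its arguments: {"type":"object","properties":{"plan":{"type":"array"},"squeeze":{"type":"number"}},"required":["plan"]}

```bash
mkdir -p pics
cat > h.py <<'E'
import numpy as np, cv2
from station import ctrl, cams
def info(n):
    i=cams.camera_info(n); return i,np.array(i["world_to_cam"])
def cloud(n,depth):
    i,T=info(n); v,u=np.mgrid[:400,:640]
    P=np.stack([(u-i["cx"])/i["fx"]*depth,(v-i["cy"])/i["fy"]*depth,depth],-1)
    R,t=T[:3,:3],T[:3,3]
    W=(P-t)@R; W[depth<=0]=np.nan; return W
def ray(n,u,v,z):
    i,T=info(n); R,t=T[:3,:3],T[:3,3]
    c=-R.T@t; d=R.T@np.array([(u-i["cx"])/i["fx"],(v-i["cy"])/i["fy"],1.]); return c+d*(z-c[2])/d[2]
E
python3 - <<'E'
from h import *
for n in("scene","top"):
    p,d=cams.camera(n); cv2.imwrite(f"pics/{n}0.png",p); np.savez(f"{n}0.npz",p=p,d=d)
    i,T=info(n); print(n,i["fx"],i["cx"],i["cy"],(-T[:3,:3].T@T[:3,3]).round(3),T[:3,:3].round(3).tolist(),(d>0).mean())
o=ctrl.get_obs(); print(o)
E
```

```text
scene 483.7236833747081 321.76962787470904 198.76393812690463 [ 1.326 -0.38   0.802] [[0.424, 0.905, 0.014], [0.602, -0.27, -0.751], [-0.676, 0.328, -0.66]] 0.99612890625
top 504.53881907133484 324.5392798981627 201.34188788281506 [0.299 0.014 1.231] [[-0.107, -0.994, 0.001], [-0.973, 0.104, -0.207], [0.206, -0.023, -0.978]] 0.99632421875
{'time_s': 0.1, 'qpos': array([ 1.23342918e+00,  3.00414056e-01,  1.52151147e+00, -4.24180200e-06,
        1.32067518e+00, -6.65976897e-02]), 'joint_vel': array([ 0.00052221, -0.00283505, -0.00069808, -0.00026927,  0.00094099,
        0.00026967]), 'tau': array([ 2.63386770e-03, -5.32638574e+01, -3.53286481e+01,  7.10228132e-02,
        2.35117658e-02,  7.91402613e-06]), 'ee_pos': array([0.14703771, 0.52974615, 0.20494706]), 'eef_rot': array([-3.14058656e+00, -6.29846488e-05,  2.87082421e+00]), 'force': array([-0.00689123,  0.2378953 ,  0.73368228]), 'moment': array([0.01694604, 0.06758605, 0.02678405]), 'grip_force': 0.0, 'grip_width': 0.09386251755237988}
```

View pics/scene0.png

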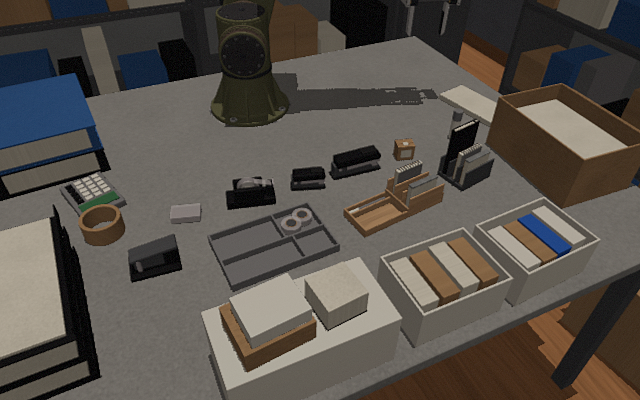

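View pics/top0.png

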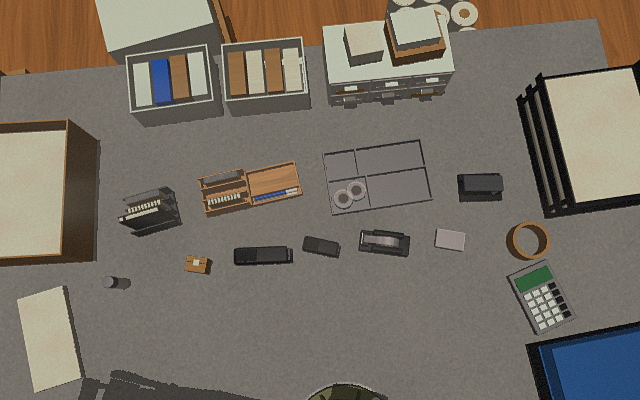

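The top view shows: stapler at (263,255), mini stapler (321,246), dispenser (384,242), carton (197,264), steel sorter (150,210), organiser (250,185) and tray (377,177). The clear clip box is at (450,240). The scene view shows the same layout, with the notebook the tall black panel at (462,140).

```bash
cat > m.py <<'E'
from h import *
S={n:np.load(f"{n}0.npz") for n in("scene","top")}
W={n:cloud(n,S[n]["d"].astype(float)) for n in S}
def pts(box,z0,z1,n):
    w=W[n].reshape(-1,3); m=(w[:,0]>box[0])&(w[:,0]<box[1])&(w[:,1]>box[2])&(w[:,1]<box[3])&(w[:,2]>z0)&(w[:,2]<z1); return w[m]
def rect(P):
    (c,s,a)=cv2.minAreaRect((P[:,:2]*1000).astype(np.float32)); return np.round(c,1),np.round(s,1),round(a,1)
E
python3 - <<'E'
from m import *
for k,(u,v) in dict(stap=(263,255),mini=(321,246),disp=(384,242),cart=(197,264),sort=(150,210),org=(250,185),tray=(377,177)).items():
    w=W["top"][v,u]; print(k,w.round(3))
    b=(w[0]-.09,w[0]+.09,w[1]-.1,w[1]+.1) if k in("sort",) else (w[0]-.05,w[0]+.05,w[1]-.085,w[1]+.085)
    for n in W:
        if k in("org","tray"): continue
        P=pts(b,.012,.2,n); print("  ",n,len(P),rect(P),np.percentile(P[:,2],[50,90,98,100]).round(3))
p=S["top"]["p"]
cv2.imwrite("pics/c1.png",cv2.convertScaleAbs(cv2.resize(p[120:290,100:300],None,fx=4,fy=3.5,interpolation=cv2.INTER_CUBIC)[:,:800],alpha=1.8))
cv2.imwrite("pics/c2.png",cv2.convertScaleAbs(cv2.resize(S["scene"]["p"][110:240,290:500],None,fx=3.8,fy=3.8,interpolation=cv2.INTER_CUBIC),alpha=1.8))
# floor flatness
P=pts((.3,.7,-.3,.3),-.02,.008,"top");print(np.median(P[:,2]),P[:,2].std()); P=pts((.3,.7,-.3,.3),-.02,.008,"scene");print(np.median(P[:,2]),P[:,2].std())
E
```

```text
stap [0.434 0.142 0.058]
   scene 908 (array([439.8, 146.8]), array([135. ,  41.7]), 84.6) [0.053 0.062 0.064 0.066]
   top 941 (array([435.9, 145.6]), array([131.5,  38.3]), 86.3) [0.06  0.065 0.067 0.069]
mini [0.442 0.006 0.051]
   scene 675 (array([445.2,  26.4]), array([129.2,  53.3]), 89.3) [0.043 0.052 0.055 0.06 ]
   top 601 (array([442.8,  26.9]), array([ 55.4, 127.2]), 0.4) [0.05  0.055 0.058 0.061]
disp [ 0.434 -0.14   0.065]
   scene 1153 (array([ 438.8, -147. ]), array([119.9,  55.2]), 76.6) [0.042 0.06  0.067 0.071]
   top 1110 (array([ 436.9, -146.4]), array([120.3,  51. ]), 76.1) [0.053 0.063 0.068 0.073]
cart [0.431 0.298 0.048]
   scene 343 (array([430.6, 271.6]), array([112. ,  46.2]), 84.8) [0.039 0.047 0.049 0.05 ]
   top 374 (array([431.5, 301.5]), array([48.3, 36.1]), 75.2) [0.046 0.049 0.051 0.053]
sort [0.549 0.371 0.145]
   scene 2256 (array([579.8, 361.9]), array([ 92.3, 199.3]), 10.7) [0.07  0.129 0.143 0.147]
   top 2114 (array([578.5, 361.1]), array([ 90.1, 195.4]), 10.5) [0.075 0.141 0.145 0.149]
org [0.619 0.167 0.001]
tray [ 0.605 -0.152  0.006]
0.0010342799301823226 0.0027994959085452724
0.0006791882776116835 0.0025307163505207345
```

View pics/c1.png

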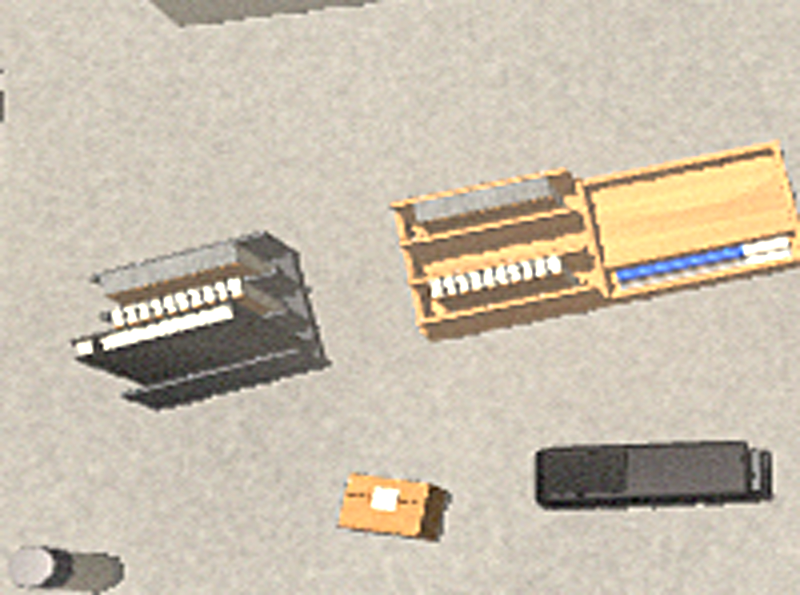

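View pics/c2.png

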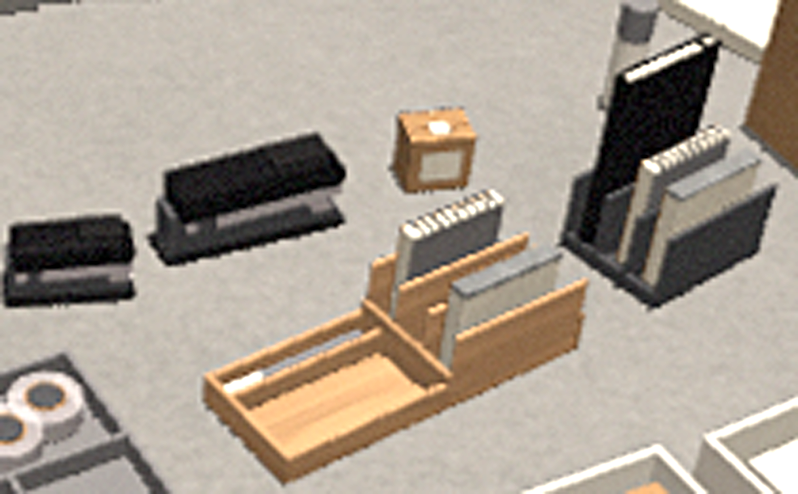

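The c1 crop shows the notebook in the sorter slot nearest the robot, at (170,345), with the two pads beyond it. In the organiser the slots are at the +y end, the middle slot is empty and the pens are on the near side. In c2 both pads stand in the outer slots and the compartment at (330,400) is open.

Run:
```python
from m import *
def show(k,b,z0,z1):
    for n in W:
        P=pts(b,z0,z1,n)
        # drop stragglers: need neighbours in 4mm grid
        from scipy.spatial import cKDTree
        c=np.array([len(x) for x in cKDTree(P[:,:2]).query_ball_point(P[:,:2],.006)]); P=P[c>=5]
        print(k,n,len(P),*rect(P),"med/p95 z",np.percentile(P[:,2],[50,95]).round(4))
show("stap",(.38,.49,.05,.23),.012,.1)
show("stapTop",(.38,.49,.05,.23),.05,.1)
show("mini",(.39,.49,-.06,.058),.012,.1)
show("miniTop",(.39,.49,-.06,.058),.04,.1)
show("disp",(.38,.5,-.23,-.07),.012,.1)
show("dispTop",(.38,.5,-.23,-.07),.045,.1)
show("cart",(.38,.49,.25,.35),.012,.1)
show("cartTop",(.38,.49,.25,.35),.038,.1)
show("tray",(.5,.69,-.31,.0),.012,.035)
show("org",(.5,.68,.015,.31),.012,.1)
show("orgrim",(.5,.68,.015,.155),.012,.035)
show("orgpads",(.5,.68,.155,.31),.07,.1)
show("sortpads",(.46,.65,.3,.52),.07,.1)
show("nb",(.46,.65,.3,.52),.108,.2)
show("nbtop",(.46,.65,.3,.52),.132,.2)
```

```text
stap scene 897 [439.3 146.8] [134.6  39.4] 87.3 med/p95 z [0.0524 0.0635]
stap top 941 [435.9 145.6] [131.5  38.3] 86.3 med/p95 z [0.0598 0.0656]
stapTop scene 479 [438.8 146.3] [121.4  38.7] 87.4 med/p95 z [0.0589 0.0644]
stapTop top 876 [436.2 148.7] [124.3  38.3] 86.3 med/p95 z [0.0602 0.0657]
mini scene 544 [446.2   5.1] [86.2 34.1] 70.9 med/p95 z [0.0445 0.0529]
mini top 530 [442.6   6.2] [87.1 34. ] 71.7 med/p95 z [0.05   0.0553]
miniTop scene 331 [446.4   6.9] [82.8 33.4] 70.9 med/p95 z [0.049  0.0537]
miniTop top 505 [443.2   8.1] [83. 34.] 71.7 med/p95 z [0.0502 0.0553]
disp scene 1143 [ 439.4 -147.1] [119.8  54.2] 76.6 med/p95 z [0.0413 0.0647]
disp top 1110 [ 436.9 -146.4] [120.3  51. ] 76.1 med/p95 z [0.0531 0.0664]
dispTop scene 527 [ 441.4 -138.1] [98.5 51.7] 75.1 med/p95 z [0.0553 0.0673]
dispTop top 712 [ 439.3 -137.4] [98.3 50.8] 76.1 med/p95 z [0.0565 0.0675]
cart scene 336 [434.1 300.5] [49.6 40. ] 73.8 med/p95 z [0.0388 0.0479]
cart top 374 [431.5 301.5] [48.3 36.1] 75.2 med/p95 z [0.0461 0.0501]
cartTop scene 168 [434.  300.4] [49.4 39.2] 75.0 med/p95 z [0.0456 0
[... 393 characters left out ...]
15.9 100.6] [ 92.7 118.1] 6.8 med/p95 z [0.0186 0.0231]
orgrim top 546 [615.3 102.5] [ 90.5 116.4] 7.7 med/p95 z [0.02  0.026]
orgpads scene 482 [599.5 221.2] [72.2 83.7] 7.5 med/p95 z [0.0817 0.0895]
orgpads top 516 [598.2 221.1] [71.1 79.9] 7.3 med/p95 z [0.0842 0.092 ]
sortpads scene 648 [575.9 399.8] [70.6 97.1] 3.2 med/p95 z [0.0821 0.0959]
sortpads top 634 [570.7 402.2] [71.8 91. ] 10.9 med/p95 z [0.0845 0.0943]
nb scene 396 [544.7 397.2] [17.8 94.8] 10.5 med/p95 z [0.1313 0.1439]
nb top 436 [542.7 396.9] [15.3 90.8] 10.6 med/p95 z [0.1411 0.1464]
nbtop scene 193 [544.4 397.2] [17. 94.] 9.3 med/p95 z [0.1408 0.1445]
nbtop top 307 [542.7 396.7] [15.3 90.5] 10.6 med/p95 z [0.1427 0.147 ]
```

```bash
cat > g.py <<'E'
import sys, numpy as np
from scipy.spatial.transform import Rotation as R
from station import ctrl
def fr(o,yaw):
    a=np.radians(yaw); e=np.array([np.cos(a),np.sin(a)]); return lambda x,y: np.array(o)+x*e+y*np.array([-e[1],e[0]])
ORG,TRAY=fr((607.7,162.8),97.6),fr((605.9,-150.6),92.7)
def go(*T):  # targets (x,y,z mm, yaw deg of tool x; taken mod 180)
    o=ctrl.get_obs(); p=np.array(o["ee_pos"])*1000; r=R.from_euler("xyz",o["eef_rot"]); 
    print("now",p.round(1),np.degrees(o["eef_rot"]).round(1),"t",o["time_s"],"w",round(o["grip_width"]*1000,1),"F",o["force"].round(1), "q",o["qpos"].round(2))
    for x,y,z,yaw in T:
        s=r.inv().apply(np.array([x,y,z])-p); v=(r.inv()*R.from_euler("xyz",[np.pi,0,np.radians(yaw)])).as_rotvec()
        print([x,y,z,yaw],"->",s.round(1),v.round(3))
E
python3 - <<'E'
from g import *
print("mini",ORG(-56,-11),"nb",ORG(62,0),"st",TRAY(-40,-42),"ds",TRAY(-48,36),"ct",TRAY(84,-42))
go((444.4,6.5,120,71.3),(444.4,6.5,30,71.3))
E
```

```text
mini [626.0097288  108.74675004] nb [599.5001038 224.2553635] st [ 649.73763278 -188.57712407] ds [ 572.20107414 -200.24254622] ct [643.89643289 -64.71477957]
now [147.  529.7 204.9] [-179.9   -0.   164.5] t 0.1 w 93.9 F [-0.   0.2  0.7] q [ 1.23  0.3   1.52 -0.    1.32 -0.07]
[444.4, 6.5, 120, 71.3] -> [-426.5 -424.6   85.3] [-1.000e-03  1.000e-03  1.626e+00]
[444.4, 6.5, 30, 71.3] -> [-426.5 -424.5  175.3] [-1.000e-03  1.000e-03  1.626e+00]
```

The manual's scale: shifts go in shares of 1000 mm and turns go in shares of pi rad. Converting my numbers, -426.5 mm is -0.4265, -424.6 mm is -0.4246, 1.626 rad is 0.5176.

arm_command(
  plan=[
    [[-0.4265, -0.4246, 0.04, 0, 0, 0.5176, -0.5], [-0.4265, -0.4246, 0.04, 0, 0, 0.5176, -0.5], [-0.4265, -0.4246, 0.04, 0, 0, 0.5176, -0.5], [-0.4265, -0.4246, 0.04, 0, 0, 0.5176, -0.5], [-0.4265, -0.4246, 0.04, 0, 0, 0.5176, -0.5], [-0.4265, -0.4246, 0.04, 0, 0, 0.5176, -0.5], [-0.4265, -0.4246, 0.04, 0, 0, 0.5176, -0.5], [-0.4265, -0.4246, 0.04, 0, 0, 0.5176, -0.5], [-0.4265, -0.4246, 0.04, 0, 0, 0.5176, -0.5], [-0.4265, -0.4246, 0.04, 0, 0, 0.5176, -0.5], [-0.4265, -0.4246, 0.04, 0, 0, 0.5176, -0.5], [-0.4265, -0.4246, 0.04, 0, 0, 0.5176, -0.5]],
  ],
  squeeze=30,
)

```text
time_s: 1.3
ee_pos: [0.4435, 0.0073, 0.1655]
eef_rot: [3.141, -0.0, 1.24]
force: [1.2, 0.8, 0.2]
grip_width: 0.0706
grip_force: 0.0
```

```bash
python3 -c "
from g import *
go((444.4,6.5,30,71.3))"
```

```text
now [443.5   7.3 165.5] [180.  -0.  71.] t 1.3 w 70.6 F [1.2 0.8 0.2] q [-0.07  0.1   1.86  0.    1.18  0.26]
[444.4, 6.5, 30, 71.3] -> [ -0.5   1.1 135.5] [ 0.    -0.    -0.005]
```

Scaled: 135 mm is 0.135, 115 mm is 0.115.

arm_command(
  plan=[
    [[0, 0, 0.04, 0, 0, 0, -0.5], [0, 0, 0.08, 0, 0, 0, -0.5], [0, 0, 0.115, 0, 0, 0, -0.5], [0, 0, 0.135, 0, 0, 0, -0.5], [0, 0, 0.135, 0, 0, 0, -0.5], [0, 0, 0.135, 0, 0, 0, 0.5], [0, 0, 0.135, 0, 0, 0, 0.5], [0, 0, 0.135, 0, 0, 0, 0.5], [0, 0, 0.135, 0, 0, 0, 0.5], [0, 0, 0.135, 0, 0, 0, 0.5], [0, 0, 0.135, 0, 0, 0, 0.5], [0, 0, 0.135, 0, 0, 0, 0.5]],
  ],
  squeeze=30,
)

```text
time_s: 2.5
ee_pos: [0.4432, 0.0095, 0.0311]
eef_rot: [3.141, -0.0, 1.245]
force: [-1.8, 0.0, 6.7]
grip_width: 0.0336
grip_force: 30.0
```

```bash
python3 -c "
from g import *
go((444.4,6.5,110,71.3),(626,108.7,110,97.6),(626,108.7,36,97.6))"
```

```text
now [443.2   9.5  31.1] [180.   -0.   71.3] t 2.5 w 33.6 F [-1.8  0.   6.7] q [-0.06  0.31  1.97  0.    0.86  0.26]
[444.4, 6.5, 110, 71.3] -> [ -2.4   2.2 -78.9] [ 0.001 -0.     0.   ]
[626, 108.7, 110, 97.6] -> [152.6 141.5 -78.8] [ 0.001 -0.    -0.459]
[626, 108.7, 36, 97.6] -> [152.6 141.4  -4.8] [ 0.001 -0.    -0.459]
```

Scaled: 152 mm is 0.152, 141 mm is 0.141, -0.459 rad is -0.1461.

arm_command(
  plan=[
    [[0, 0, -0.03, 0, 0, 0, 0.5], [0, 0, -0.07, 0, 0, 0, 0.5], [0.02, 0.02, -0.085, 0, 0, -0.0191, 0.5], [0.045, 0.042, -0.085, 0, 0, -0.0414, 0.5], [0.07, 0.065, -0.085, 0, 0, -0.0637, 0.5], [0.095, 0.088, -0.085, 0, 0, -0.0891, 0.5], [0.12, 0.112, -0.085, 0, 0, -0.1146, 0.5], [0.14, 0.13, -0.085, 0, 0, -0.1337, 0.5], [0.152, 0.141, -0.085, 0, 0, -0.1461, 0.5], [0.152, 0.141, -0.085, 0, 0, -0.1461, 0.5], [0.152, 0.141, -0.085, 0, 0, -0.1461, 0.5], [0.152, 0.141, -0.085, 0, 0, -0.1461, 0.5]],
  ],
)

```text
time_s: 3.7
ee_pos: [0.6245, 0.1078, 0.1156]
eef_rot: [-3.141, 0.0, 1.703]
force: [0.2, 0.6, -1.7]
grip_width: 0.0333
grip_force: 30.0
```

Run:
```python
from g import *
go((626,108.7,36,97.6))
from h import *
for n in("scene","top"):
    p,d=cams.camera(n); np.savez("%s0.npz"%n,p=p,d=d)
    w=cloud(n,d.astype(float)); m=(w[...,0]>.55)&(w[...,0]<.7)&(w[...,1]>.0)&(w[...,1]<.2)&(w[...,2]>.078)&(w[...,2]<.12)&(p.max(2)<60)
    print(n,m.sum(), cv2.minAreaRect((w[m][:,:2]*1000).astype(np.float32)),np.percentile(w[m][:,2],[1,50,99]))
    if n=="scene": cv2.imwrite("pics/s1.png",cv2.convertScaleAbs(cv2.resize(p[100:250,250:500],None,fx=3,fy=3),alpha=1.8))
go()
```

```text
now [624.5 107.8 115.6] [-180.     0.    97.6] t 3.7 w 33.3 F [ 0.2  0.6 -1.7] q [ 0.11  0.57  1.36 -0.    1.22 -0.02]
[626, 108.7, 36, 97.6] -> [ 0.7  1.6 79.6] [-0.001  0.    -0.001]
scene 352 ((614.7368774414062, 129.06906127929688), (57.28399658203125, 145.0135040283203), 6.541199207305908) [0.07909536 0.09384    0.11970203]Traceback (most recent call last):
  File "<stdin>", line 7, in <module>
    return _quantile_unchecked(
        a, q, axis, out, overwrite_input, method, keepdims, weights)
    return _ureduce(a,
                    func=_quantile_ureduce_func,
    ...<5 lines>...
                    overwrite_input=overwrite_input,
                    method=method)
    r = func(a, **kwargs)
    result = _quantile(arr,
                       quantiles=q,
    ...<2 lines>...
                       out=out,
                       weights=wgt)
    slices_having_nans = np.isnan(arr[-1, ...])
                                  ~~~^^^^^^^^^
IndexError: index -1 is out of bounds for axis 0 with size 0
```

View pics/s1.png

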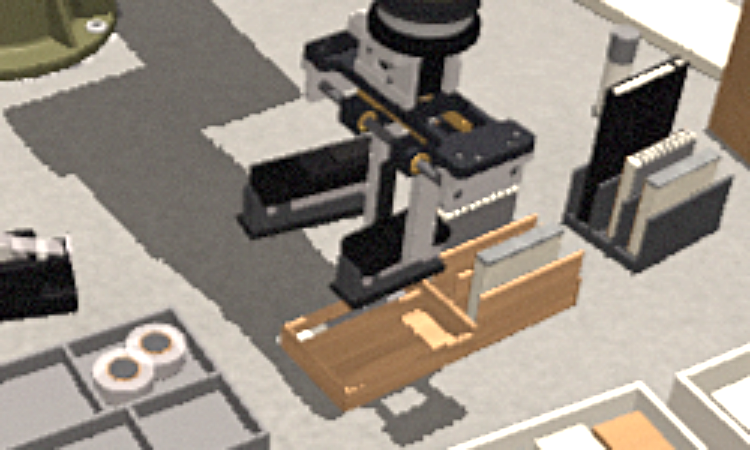

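The mini stapler hangs level over the open compartment, gripped at about (400,235) in the crop, with the walls clear below. I'll lower it now.

Scaled: 81 mm is 0.081, 80 mm is 0.08.

arm_command(
  plan=[
    [[0.0005, 0.001, 0.03, 0, 0, 0, 0.5], [0.0005, 0.001, 0.055, 0, 0, 0, 0.5], [0.0005, 0.001, 0.07, 0, 0, 0, 0.5], [0.0005, 0.001, 0.077, 0, 0, 0, 0.5], [0.0005, 0.001, 0.08, 0, 0, 0, 0.5], [0.0005, 0.001, 0.081, 0, 0, 0, 0.5], [0.0005, 0.001, 0.081, 0, 0, 0, 0.5], [0.0005, 0.001, 0.081, 0, 0, 0, 0.5]],
  ],
)

```text
time_s: 4.6
ee_pos: [0.6265, 0.109, 0.0355]
eef_rot: [3.14, 0.0, 1.704]
force: [-0.2, -0.2, -1.2]
grip_width: 0.0334
grip_force: 30.0
```

Scaled: -110 mm is -0.11, -70 mm is -0.07.

arm_command(
  plan=[
    [[0, 0, 0, 0, 0, 0, -0.2], [0, 0, 0, 0, 0, 0, -0.2], [0, 0, 0, 0, 0, 0, -0.2], [0, 0, 0, 0, 0, 0, -0.2], [0, 0, -0.03, 0, 0, 0, -0.2], [0, 0, -0.07, 0, 0, 0, -0.2], [0, 0, -0.11, 0, 0, 0, -0.2], [0, 0, -0.11, 0, 0, 0, -0.2], [0, 0, -0.11, 0, 0, 0, -0.2]],
  ],
)

```text
time_s: 5.5
ee_pos: [0.6263, 0.109, 0.1452]
eef_rot: [3.14, 0.0, 1.704]
force: [-0.4, -0.2, -0.5]
grip_width: 0.0563
grip_force: 0.0
```

```bash
python3 -c "
from g import *
go((437.6,146.5,140,86.8),(437.6,146.5,37,86.8))"
```

```text
now [626.3 109.  145.2] [179.9   0.   97.6] t 5.5 w 56.3 F [-0.4 -0.2 -0.5] q [ 0.11  0.54  1.33  0.    1.27 -0.02]
[437.6, 146.5, 140, 86.8] -> [  62.2 -182.1    5. ] [ 0.001 -0.     0.189]
[437.6, 146.5, 37, 86.8] -> [  62.2 -182.2  108. ] [ 0.001 -0.     0.189]
```

Next, go to the big stapler. The camera check of the mini stapler follows once the arm is away.

Scaled: -182 mm is -0.182, -90 mm is -0.09, 0.189 rad is 0.0602.

arm_command(
  plan=[
    [[0.03, -0.09, 0, 0, 0, 0.0318, -0.4], [0.062, -0.182, 0.005, 0, 0, 0.0602, -0.4], [0.062, -0.182, 0.005, 0, 0, 0.0602, -0.4], [0.062, -0.182, 0.005, 0, 0, 0.0602, -0.4], [0.062, -0.182, 0.005, 0, 0, 0.0602, -0.4], [0.062, -0.182, 0.005, 0, 0, 0.0602, -0.4], [0.062, -0.182, 0.005, 0, 0, 0.0602, -0.4]],
  ],
)

```text
time_s: 6.2
ee_pos: [0.4381, 0.1461, 0.1392]
eef_rot: [-3.141, 0.0, 1.515]
force: [0.3, 0.0, -0.2]
grip_width: 0.066
grip_force: 0.0
```

Run:
```python
from g import *
go((437.6,146.5,37,86.8))
from h import *
for n in("scene","top"):
    p,d=cams.camera(n); np.savez("%s0.npz"%n,p=p,d=d)
    w=cloud(n,d.astype(float)); m=(w[...,0]>.58)&(w[...,0]<.68)&(w[...,1]>.05)&(w[...,1]<.16)&(w[...,2]>.035)&(w[...,2]<.08)&(p.max(2)<90)
    if m.sum()>9:
        c,s,a=cv2.minAreaRect((w[m][:,:2]*1000).astype(np.float32)); dd=np.array(c)-(607.7,162.8);e=np.array([-.1323,.9912])
        print(n,m.sum(),c,s,a,"org",dd@e,dd@[-.9912,-.1323],np.percentile(w[m][:,2],[5,50,95]))
```

```text
now [438.1 146.1 139.2] [-180.     0.    86.8] t 6.2 w 66.0 F [ 0.3  0.  -0.2] q [ 0.24  0.18  1.84 -0.    1.13  0.3 ]
[437.6, 146.5, 37, 86.8] -> [  0.4  -0.5 102.2] [-0.  0. -0.]
scene 493 (628.9566650390625, 104.4459228515625) (35.93439865112305, 86.02743530273438) 9.298648834228516 org -60.65281805419922 -13.34936197998042 [0.03822334 0.05219298 0.05729061]
top 509 (627.0504150390625, 105.64384460449219) (35.740020751953125, 85.87845611572266) 6.8760857582092285 org -59.21324113769531 -11.618372027893017 [0.04342189 0.0537722  0.05953187]
```

Scaled: 102 mm is 0.102, 100 mm is 0.1.

arm_command(
  plan=[
    [[0, 0, 0.04, 0, 0, 0, -0.4], [0, 0, 0.08, 0, 0, 0, -0.4], [0, 0, 0.1, 0, 0, 0, -0.4], [0, 0, 0.102, 0, 0, 0, -0.4], [0, 0, 0.102, 0, 0, 0, -0.4], [0, 0, 0.102, 0, 0, 0, 0.5], [0, 0, 0.102, 0, 0, 0, 0.5], [0, 0, 0.102, 0, 0, 0, 0.5], [0, 0, 0.102, 0, 0, 0, 0.5], [0, 0, 0.102, 0, 0, 0, 0.5], [0, 0, 0.102, 0, 0, 0, 0.5], [0, 0, 0.102, 0, 0, 0, 0.5]],
  ],
  squeeze=40,
)

```text
time_s: 7.5
ee_pos: [0.4376, 0.1463, 0.0381]
eef_rot: [3.141, -0.0, 1.515]
force: [-3.1, -0.7, 7.0]
grip_width: 0.038
grip_force: 39.7
```

```bash
python3 -c "
from g import *
go((437.6,146.5,130,86.8),(649.7,-188.6,130,92.7),(649.7,-188.6,42,92.7))"
```

```text
now [437.6 146.3  38.1] [180.   -0.   86.8] t 7.5 w 38.0 F [-3.1 -0.7  7. ] q [0.24 0.33 1.92 0.   0.89 0.3 ]
[437.6, 146.5, 130, 86.8] -> [  0.2   0.  -91.9] [ 0. -0. -0.]
[649.7, -188.6, 130, 92.7] -> [-322.5  230.5  -91.9] [ 0.    -0.    -0.103]
[649.7, -188.6, 42, 92.7] -> [-322.5  230.5   -3.9] [ 0.    -0.    -0.103]
```

Scaled: -310 mm is -0.31, -290 mm is -0.29, -0.1 rad is -0.0318.

arm_command(
  plan=[
    [[0, 0, -0.03, 0, 0, 0, 0.5], [0, 0, -0.07, 0, 0, 0, 0.5], [-0.02, 0.014, -0.092, 0, 0, 0, 0.5], [-0.05, 0.036, -0.092, 0, 0, -0.0064, 0.5], [-0.085, 0.061, -0.092, 0, 0, -0.0095, 0.5], [-0.12, 0.086, -0.092, 0, 0, -0.0127, 0.5], [-0.155, 0.111, -0.092, 0, 0, -0.0159, 0.5], [-0.19, 0.136, -0.092, 0, 0, -0.0191, 0.5], [-0.225, 0.161, -0.092, 0, 0, -0.0223, 0.5], [-0.26, 0.186, -0.092, 0, 0, -0.0255, 0.5], [-0.29, 0.207, -0.092, 0, 0, -0.0318, 0.5], [-0.31, 0.222, -0.092, 0, 0, -0.0318, 0.5]],
  ],
)

```text
time_s: 8.7
ee_pos: [0.6423, -0.178, 0.1289]
eef_rot: [-3.141, -0.0, 1.614]
force: [-1.2, 0.8, -2.0]
grip_width: 0.0379
grip_force: 39.6
```

```bash
python3 -c "
from g import *
go((649.7,-188.6,42,92.7))"
```

```text
now [ 642.3 -178.   128.9] [-180.    -0.    92.5] t 8.7 w 37.9 F [-1.2  0.8 -2. ] q [-0.33  0.62  1.23 -0.    1.28 -0.37]
[649.7, -188.6, 42, 92.7] -> [-10.9   7.   86.9] [-0.001 -0.    -0.004]
```

Scaled: 88 mm is 0.088, 84 mm is 0.084.

arm_command(
  plan=[
    [[-0.012, 0.008, 0, 0, 0, 0, 0.5], [-0.012, 0.008, 0.02, 0, 0, 0, 0.5], [-0.012, 0.008, 0.05, 0, 0, 0, 0.5], [-0.012, 0.008, 0.072, 0, 0, 0, 0.5], [-0.012, 0.008, 0.084, 0, 0, 0, 0.5], [-0.012, 0.008, 0.088, 0, 0, 0, 0.5], [-0.012, 0.008, 0.088, 0, 0, 0, 0.5], [-0.012, 0.008, 0.088, 0, 0, 0, 0.5]],
  ],
)

```text
time_s: 9.5
ee_pos: [0.6506, -0.1874, 0.0421]
eef_rot: [3.141, 0.0, 1.615]
force: [1.6, -0.6, -2.3]
grip_width: 0.0377
grip_force: 39.8
```

```bash
python3 -c "
from g import *
go((649.7,-188.6,42,92.7))"
```

```text
now [ 650.6 -187.4   42.1] [180.    0.   92.5] t 9.5 w 37.7 F [ 1.6 -0.6 -2.3] q [-0.33  0.74  1.26 -0.    1.14 -0.38]
[649.7, -188.6, 42, 92.7] -> [-1.1 -1.   0.1] [ 0.001  0.    -0.003]
```

arm_command(
  plan=[
    [[0, 0, 0.0015, 0, 0, 0, 0.5], [0, 0, 0.0015, 0, 0, 0, 0.5], [0, 0, 0.0015, 0, 0, 0, -0.25], [0, 0, 0.0015, 0, 0, 0, -0.25], [0, 0, 0.0015, 0, 0, 0, -0.25], [0, 0, 0.0015, 0, 0, 0, -0.25], [0, 0, -0.03, 0, 0, 0, -0.25], [0, 0, -0.07, 0, 0, 0, -0.25], [0, 0, -0.11, 0, 0, 0, -0.25], [0, 0, -0.11, 0, 0, 0, -0.25], [0, 0, -0.11, 0, 0, 0, -0.25]],
  ],
)

```text
time_s: 10.6
ee_pos: [0.6505, -0.1874, 0.1522]
eef_rot: [3.14, 0.001, 1.615]
force: [0.6, 0.3, -1.0]
grip_width: 0.0582
grip_force: 0.0
```

```bash
python3 -c "
from g import *
print(fr((438.2,-146.7),76.3)(-4,0))
go((437.3,-150.6,150,76.3),(437.3,-150.6,28,76.3))"
```

```text
[ 437.25264742 -150.58619648]
now [ 650.5 -187.4  152.2] [179.9   0.   92.5] t 10.6 w 58.2 F [ 0.6  0.3 -1. ] q [-0.33  0.63  1.17 -0.    1.34 -0.38]
[437.3, -150.6, 150, 76.3] -> [  46.1 -211.4    1.9] [0.001 0.    0.283]
[437.3, -150.6, 28, 76.3] -> [  46.2 -211.6  123.9] [0.001 0.    0.283]
```

Scaled: -211 mm is -0.211, 46 mm is 0.046, 0.283 rad is 0.0901.

arm_command(
  plan=[
    [[0.046, -0.211, 0, 0, 0, 0.0901, -0.7], [0.046, -0.211, 0, 0, 0, 0.0901, -0.7], [0.046, -0.211, 0, 0, 0, 0.0901, -0.7], [0.046, -0.211, 0, 0, 0, 0.0901, -0.7], [0.046, -0.211, 0, 0, 0, 0.0901, -0.7], [0.046, -0.211, 0, 0, 0, 0.0901, -0.7], [0.046, -0.211, 0, 0, 0, 0.0901, -0.7], [0.046, -0.211, 0, 0, 0, 0.0901, -0.7]],
  ],
)

```text
time_s: 11.4
ee_pos: [0.4383, -0.1508, 0.1511]
eef_rot: [-3.141, -0.0, 1.332]
force: [-0.4, 0.1, 0.3]
grip_width: 0.0798
grip_force: 0.0
```

Run:
```python
from g import *
go((437.3,-150.6,28,76.3))
from h import *
for n in("scene","top"):
    p,d=cams.camera(n); np.savez("%s0.npz"%n,p=p,d=d)
    w=cloud(n,d.astype(float)); m=(w[...,0]>.58)&(w[...,0]<.72)&(w[...,1]>-.29)&(w[...,1]<-.09)&(w[...,2]>.035)&(w[...,2]<.09)&(p.max(2)<90)
    if m.sum()>9:
        c,s,a=cv2.minAreaRect((w[m][:,:2]*1000).astype(np.float32)); dd=np.array(c)-(605.9,-150.6);t=np.radians(92.7);e=np.array([np.cos(t),np.sin(t)])
        print(n,m.sum(),c,s,a,"tray",dd@e,dd@[-e[1],e[0]],np.percentile(w[m][:,2],[5,50,95]))
```

```text
now [ 438.3 -150.8  151.1] [-180.    -0.    76.3] t 11.4 w 79.8 F [-0.4  0.1  0.3] q [-0.41  0.16  1.82  0.    1.16 -0.17]
[437.3, -150.6, 28, 76.3] -> [-1.000e-01 -9.000e-01  1.231e+02] [-0.001 -0.     0.   ]
scene 1200 (651.9312744140625, -187.63502502441406) (42.24896240234375, 131.26583862304688) 0.6433978080749512 tray -39.16228147513848 -44.235585362960094 [0.04284969 0.06178069 0.06789735]
top 874 (649.8236694335938, -186.78167724609375) (39.5035514831543, 132.5319061279297) 2.6778461933135986 tray -38.21059922942518 -42.17051827260807 [0.0497378  0.06420493 0.06999872]
```

Stapler is in place (tray frame about -39, -43; top 4 mm higher than before, so it sits on the floor). Dispenser grasp next.

Scaled: 122 mm is 0.122, 110 mm is 0.11.

arm_command(
  plan=[
    [[0, 0, 0.04, 0, 0, 0, -0.7], [0, 0, 0.08, 0, 0, 0, -0.7], [0, 0, 0.11, 0, 0, 0, -0.7], [0, 0, 0.122, 0, 0, 0, -0.7], [0, 0, 0.122, 0, 0, 0, -0.7], [0, 0, 0.122, 0, 0, 0, 0.5], [0, 0, 0.122, 0, 0, 0, 0.5], [0, 0, 0.122, 0, 0, 0, 0.5], [0, 0, 0.122, 0, 0, 0, 0.5], [0, 0, 0.122, 0, 0, 0, 0.5], [0, 0, 0.122, 0, 0, 0, 0.5], [0, 0, 0.122, 0, 0, 0, 0.5]],
  ],
  squeeze=45,
)

```text
time_s: 12.7
ee_pos: [0.4373, -0.1506, 0.0302]
eef_rot: [-3.141, 0.0, 1.332]
force: [-5.1, 2.2, 8.7]
grip_width: 0.05
grip_force: 45.0
```

```bash
python3 -c "
from g import *
x,y=TRAY(-52,36).round(1); print(x,y)
go((437.3,-150.6,120,76.3),(x,y,120,92.7),(x,y,33,92.7))"
```

```text
572.4 -204.2
now [ 437.3 -150.6   30.2] [-180.     0.    76.3] t 12.7 w 50.0 F [-5.1  2.2  8.7] q [-0.41  0.35  1.92 -0.    0.87 -0.17]
[437.3, -150.6, 120, 76.3] -> [  0.   -0.1 -89.8] [-0.  0.  0.]
[np.float64(572.4), np.float64(-204.2), 120, 92.7] -> [-20.1 143.9 -89.8] [-0.     0.    -0.286]
[np.float64(572.4), np.float64(-204.2), 33, 92.7] -> [-20.1 143.9  -2.8] [-0.     0.    -0.286]
```

Scaled: 144 mm is 0.144, 135 mm is 0.135, -0.286 rad is -0.091.

arm_command(
  plan=[
    [[0, 0, -0.03, 0, 0, 0, 0.5], [0, 0, -0.06, 0, 0, 0, 0.5], [-0.003, 0.02, -0.082, 0, 0, -0.0127, 0.5], [-0.007, 0.05, -0.082, 0, 0, -0.0318, 0.5], [-0.011, 0.08, -0.082, 0, 0, -0.0509, 0.5], [-0.015, 0.11, -0.082, 0, 0, -0.07, 0.5], [-0.019, 0.135, -0.082, 0, 0, -0.0859, 0.5], [-0.02, 0.144, -0.082, 0, 0, -0.091, 0.5], [-0.02, 0.144, -0.082, 0, 0, -0.091, 0.5], [-0.02, 0.144, -0.06, 0, 0, -0.091, 0.5], [-0.02, 0.144, -0.04, 0, 0, -0.091, 0.5], [-0.02, 0.144, -0.04, 0, 0, -0.091, 0.5]],
  ],
)

```text
time_s: 13.9
ee_pos: [0.5705, -0.2032, 0.0672]
eef_rot: [-3.137, -0.002, 1.617]
force: [-0.1, 0.2, -3.5]
grip_width: 0.0493
grip_force: 45.0
```

```bash
python3 -c "
from g import *
go((572.4,-204.2,34,92.7))"
```

```text
now [ 570.5 -203.2   67.2] [-1.797e+02 -1.000e-01  9.260e+01] t 13.9 w 49.3 F [-0.1  0.2 -3.5] q [-0.4   0.56  1.48 -0.    1.1  -0.45]
[572.4, -204.2, 34, 92.7] -> [-1.2  2.1 33.2] [-0.005 -0.002 -0.001]
```

Scaled: 35 mm is 0.035, 34 mm is 0.034.

arm_command(
  plan=[
    [[0, 0, 0.015, 0, 0, 0, 0.5], [0, 0, 0.026, 0, 0, 0, 0.5], [0, 0, 0.032, 0, 0, 0, 0.5], [0, 0, 0.034, 0, 0, 0, 0.5], [0, 0, 0.035, 0, 0, 0, 0.5], [0, 0, 0.035, 0, 0, 0, 0.5]],
  ],
)

```text
time_s: 14.5
ee_pos: [0.5729, -0.2042, 0.035]
eef_rot: [3.141, 0.0, 1.618]
force: [0.1, -0.2, -3.9]
grip_width: 0.0495
grip_force: 45.0
```

```bash
python3 -c "
from g import *
go((572.4,-204.2,34,92.7))"
```

```text
now [ 572.9 -204.2   35. ] [180.    0.   92.7] t 14.5 w 49.5 F [ 0.1 -0.2 -3.9] q [-0.4   0.61  1.5   0.    1.04 -0.45]
[572.4, -204.2, 34, 92.7] -> [ 0.1 -0.5  1. ] [ 0.  0. -0.]
```

Scaled: -125 mm is -0.125, 1.5 mm is 0.0015.

arm_command(
  plan=[
    [[0, 0, 0.0015, 0, 0, 0, 0.5], [0, 0, 0.0015, 0, 0, 0, 0.5], [0, 0, 0.0015, 0, 0, 0, -0.4], [0, 0, 0.0015, 0, 0, 0, -0.4], [0, 0, 0.0015, 0, 0, 0, -0.4], [0, 0, 0.0015, 0, 0, 0, -0.4], [0, 0, -0.03, 0, 0, 0, -0.4], [0, 0, -0.07, 0, 0, 0, -0.4], [0, 0, -0.11, 0, 0, 0, -0.4], [0, 0, -0.125, 0, 0, 0, -0.4], [0, 0, -0.125, 0, 0, 0, -0.4]],
  ],
)

```text
time_s: 15.6
ee_pos: [0.5735, -0.2045, 0.1617]
eef_rot: [3.138, 0.002, 1.618]
force: [0.5, 0.4, 0.2]
grip_width: 0.066
grip_force: 0.0
```

```bash
python3 -c "
from g import *
go((432.8,301,160,75),(432.8,301,20,75))"
```

```text
now [ 573.5 -204.5  161.7] [1.798e+02 1.000e-01 9.270e+01] t 15.6 w 66.0 F [0.5 0.4 0.2] q [-0.4   0.46  1.4  -0.    1.27 -0.45]
[432.8, 301, 160, 75] -> [ 5.115e+02 -1.167e+02  4.000e-01] [0.004 0.001 0.309]
[432.8, 301, 20, 75] -> [ 511.8 -117.2  140.4] [0.004 0.001 0.309]
```

Scaled: 511 mm is 0.511, -117 mm is -0.117, 0.309 rad is 0.0984.

arm_command(
  plan=[
    [[0.511, -0.117, 0, 0, 0, 0.0984, -0.4], [0.511, -0.117, 0, 0, 0, 0.0984, -0.4], [0.511, -0.117, 0, 0, 0, 0.0984, -0.4], [0.511, -0.117, 0, 0, 0, 0.0984, -0.4], [0.511, -0.117, 0, 0, 0, 0.0984, -0.4], [0.511, -0.117, 0, 0, 0, 0.0984, -0.4], [0.511, -0.117, 0, 0, 0, 0.0984, -0.4], [0.511, -0.117, 0, 0, 0, 0.0984, -0.4], [0.511, -0.117, 0, 0, 0, 0.0984, -0.4], [0.511, -0.117, 0, 0, 0, 0.0984, -0.4], [0.511, -0.117, 0, 0, 0, 0.0984, -0.4], [0.511, -0.117, 0, 0, 0, 0.0984, -0.4]],
  ],
)

```text
time_s: 16.8
ee_pos: [0.43, 0.3029, 0.1574]
eef_rot: [-3.139, 0.002, 1.312]
force: [0.6, -0.4, -0.8]
grip_width: 0.0662
grip_force: 0.0
```

Run:
```python
from g import *
go((432.8,301,20,75))
from h import *
for n in("scene","top"):
    p,d=cams.camera(n); np.savez("%s0.npz"%n,p=p,d=d)
    w=cloud(n,d.astype(float)); m=(w[...,0]>.51)&(w[...,0]<.622)&(w[...,1]>-.29)&(w[...,1]<-.12)&(w[...,2]>.035)&(w[...,2]<.09)
    if m.sum()>9:
        c,s,a=cv2.minAreaRect((w[m][:,:2]*1000).astype(np.float32)); dd=np.array(c)-(605.9,-150.6);t=np.radians(92.7);e=np.array([np.cos(t),np.sin(t)])
        print(n,m.sum(),c,s,a,"tray",dd@e,dd@[-e[1],e[0]],np.percentile(w[m][:,2],[5,50,95]))
```

```text
now [430.  302.9 157.4] [-1.799e+02  1.000e-01  7.520e+01] t 16.8 w 66.2 F [ 0.6 -0.4 -0.8] q [0.54 0.29 1.65 0.   1.21 0.8 ]
[432.8, 301, 20, 75] -> [ -0.8   3.5 137.4] [-0.002  0.002  0.003]
scene 912 (575.27490234375, -191.41421508789062) (53.300968170166016, 98.99615478515625) 1.7260674238204956 tray -39.32626655259188 32.51371277984014 [0.03768682 0.0575312  0.07022624]
top 746 (572.7256469726562, -190.2738494873047) (50.978309631347656, 96.9827880859375) 2.951805353164673 tray -38.06708052792695 35.00641958276313 [0.04366247 0.05998831 0.07144644]
```

Scaled: 138 mm is 0.138, 115 mm is 0.115.

arm_command(
  plan=[
    [[0, 0, 0, 0, 0, 0, -0.4], [0, 0, 0.04, 0, 0, 0, -0.4], [0, 0, 0.08, 0, 0, 0, -0.4], [0, 0, 0.115, 0, 0, 0, -0.4], [0, 0, 0.138, 0, 0, 0, -0.4], [0, 0, 0.138, 0, 0, 0, -0.4], [0, 0, 0.138, 0, 0, 0, 0.5], [0, 0, 0.138, 0, 0, 0, 0.5], [0, 0, 0.138, 0, 0, 0, 0.5], [0, 0, 0.138, 0, 0, 0, 0.5], [0, 0, 0.138, 0, 0, 0, 0.5], [0, 0, 0.138, 0, 0, 0, 0.5]],
  ],
  squeeze=30,
)

```text
time_s: 18.1
ee_pos: [0.4321, 0.301, 0.0225]
eef_rot: [3.141, -0.001, 1.309]
force: [-2.5, -1.8, 7.4]
grip_width: 0.0356
grip_force: 30.0
```

```bash
python3 -c "
from g import *
go((643.9,-64.7,120,92.7))"
```

```text
now [432.1 301.   22.5] [180.  -0.  75.] t 18.1 w 35.6 F [-2.5 -1.8  7.4] q [ 0.54  0.48  1.75 -0.    0.92  0.8 ]
[643.9, -64.7, 120, 92.7] -> [-298.3  299.3  -97.5] [ 0.001 -0.001 -0.309]
```

Scaled: -285 mm is -0.285, -260 mm is -0.26, -0.3 rad is -0.0955.

arm_command(
  plan=[
    [[0, 0, -0.035, 0, 0, 0, 0.5], [0, 0, -0.08, 0, 0, 0, 0.5], [-0.02, 0.02, -0.098, 0, 0, -0.0064, 0.5], [-0.05, 0.05, -0.098, 0, 0, -0.0159, 0.5], [-0.08, 0.08, -0.098, 0, 0, -0.0255, 0.5], [-0.11, 0.11, -0.098, 0, 0, -0.035, 0.5], [-0.14, 0.14, -0.098, 0, 0, -0.0446, 0.5], [-0.17, 0.17, -0.098, 0, 0, -0.0573, 0.5], [-0.2, 0.2, -0.098, 0, 0, -0.0668, 0.5], [-0.23, 0.23, -0.098, 0, 0, -0.0764, 0.5], [-0.26, 0.26, -0.098, 0, 0, -0.0859, 0.5], [-0.285, 0.285, -0.098, 0, 0, -0.0955, 0.5]],
  ],
)

```text
time_s: 19.3
ee_pos: [0.6339, -0.0504, 0.1196]
eef_rot: [-3.142, 0.0, 1.609]
force: [0.3, 1.1, -1.0]
grip_width: 0.0361
grip_force: 30.0
```

```bash
python3 -c "
from g import *
go((643.9,-64.7,120,92.7),(643.9,-64.7,27,92.7))"
```

```text
now [633.9 -50.4 119.6] [-180.     0.    92.2] t 19.3 w 36.1 F [ 0.3  1.1 -1. ] q [-0.14  0.57  1.35 -0.    1.23 -0.18]
[643.9, -64.7, 120, 92.7] -> [-14.6   9.5  -0.4] [-0.     0.    -0.009]
[643.9, -64.7, 27, 92.7] -> [-14.6   9.5  92.6] [-0.     0.    -0.009]
```

Scaled: 94 mm is 0.094, 91 mm is 0.091, -0.009 rad is -0.0029.

arm_command(
  plan=[
    [[-0.014, 0.012, 0, 0, 0, -0.0029, 0.5], [-0.014, 0.012, 0, 0, 0, -0.0029, 0.5], [-0.014, 0.012, 0.03, 0, 0, -0.0029, 0.5], [-0.014, 0.012, 0.06, 0, 0, -0.0029, 0.5], [-0.014, 0.012, 0.082, 0, 0, -0.0029, 0.5], [-0.014, 0.012, 0.091, 0, 0, -0.0029, 0.5], [-0.014, 0.012, 0.094, 0, 0, -0.0029, 0.5], [-0.014, 0.012, 0.094, 0, 0, -0.0029, 0.5], [-0.014, 0.012, 0.094, 0, 0, -0.0029, 0.5]],
  ],
)

```text
time_s: 20.2
ee_pos: [0.646, -0.0614, 0.0265]
eef_rot: [3.14, 0.0, 1.618]
force: [-0.7, 0.2, -1.1]
grip_width: 0.0355
grip_force: 30.0
```

```bash
python3 -c "
from g import *
go((643.9,-64.7,27,92.7))"
```

```text
now [646.  -61.4  26.5] [179.9   0.   92.7] t 20.2 w 35.5 F [-0.7  0.2 -1.1] q [-0.15  0.7   1.37  0.    1.07 -0.2 ]
[643.9, -64.7, 27, 92.7] -> [-3.2 -2.3 -0.5] [0.001 0.    0.   ]
```

Scaled: -173 mm is -0.173, -165 mm is -0.165.

arm_command(
  plan=[
    [[0, 0, 0.001, 0, 0, 0, 0.5], [0, 0, 0.001, 0, 0, 0, 0.5], [0, 0, 0.001, 0, 0, 0, -0.15], [0, 0, 0.001, 0, 0, 0, -0.15], [0, 0, 0.001, 0, 0, 0, -0.15], [0, 0, 0.001, 0, 0, 0, -0.15], [0, 0, -0.03, 0, 0, 0, -0.15], [0, 0, -0.075, 0, 0, 0, -0.15], [0, 0, -0.12, 0, 0, 0, -0.15], [0, 0, -0.165, 0, 0, 0, -0.15], [0, 0, -0.173, 0, 0, 0, -0.15], [0, 0, -0.173, 0, 0, 0, -0.15]],
  ],
)

```text
time_s: 21.4
ee_pos: [0.6463, -0.0619, 0.2]
eef_rot: [3.139, 0.001, 1.618]
force: [0.6, 0.2, -0.9]
grip_width: 0.054
grip_force: 0.0
```

```bash
python3 -c "
from g import *
go((543.6,397,200,100.6))"
```

```text
now [646.3 -61.9 200. ] [179.8   0.   92.7] t 21.4 w 54.0 F [ 0.6  0.2 -0.9] q [-0.15  0.53  1.22 -0.    1.4  -0.2 ]
[543.6, 397, 200, 100.6] -> [ 4.633e+02 -8.100e+01 -4.000e-01] [ 0.003  0.001 -0.138]
```

Scaled: 463 mm is 0.463, -81 mm is -0.081, -0.138 rad is -0.0439.

arm_command(
  plan=[
    [[0.463, -0.081, 0, 0, 0, -0.0439, -0.15], [0.463, -0.081, 0, 0, 0, -0.0439, -0.15], [0.463, -0.081, 0, 0, 0, -0.0439, -0.15], [0.463, -0.081, 0, 0, 0, -0.0439, -0.15], [0.463, -0.081, 0, 0, 0, -0.0439, -0.15], [0.463, -0.081, 0, 0, 0, -0.0439, -0.15], [0.463, -0.081, 0, 0, 0, -0.0439, -0.15], [0.463, -0.081, 0, 0, 0, -0.0439, -0.15], [0.463, -0.081, 0, 0, 0, -0.0439, -0.15], [0.463, -0.081, 0, 0, 0, -0.0439, -0.15], [0.463, -0.081, 0, 0, 0, -0.0439, -0.15], [0.463, -0.081, 0, 0, 0, -0.0439, -0.15]],
  ],
)

```text
time_s: 22.6
ee_pos: [0.5431, 0.3959, 0.197]
eef_rot: [-3.14, 0.001, 1.756]
force: [-0.1, -0.4, -0.7]
grip_width: 0.054
grip_force: 0.0
```

Run:
```python
from g import *
from h import *
for n in("scene","top"):
    p,d=cams.camera(n); np.savez("%s0.npz"%n,p=p,d=d)
    w=cloud(n,d.astype(float)); m=(w[...,0]>.615)&(w[...,0]<.7)&(w[...,1]>-.12)&(w[...,1]<-.02)&(w[...,2]>.035)&(w[...,2]<.09)
    if m.sum()>9:
        c,s,a=cv2.minAreaRect((w[m][:,:2]*1000).astype(np.float32)); dd=np.array(c)-(605.9,-150.6);t=np.radians(92.7);e=np.array([np.cos(t),np.sin(t)])
        print(n,m.sum(),c,s,a,"tray",dd@e,dd@[-e[1],e[0]],np.percentile(w[m][:,2],[5,50,95]))
go((543.6,397,103,100.6))
```

```text
scene 380 (647.2965698242188, -61.43780517578125) (39.083621978759766, 49.653812408447266) 3.0642192363739014 tray 87.11316816332582 -45.550728991218975 [0.03737032 0.04884195 0.05176136]
top 317 (647.407470703125, -78.00495147705078) (37.76420974731445, 83.37014770507812) 2.7048070430755615 tray 70.55918931918818 -44.881087295642615 [0.04047384 0.04971742 0.05381696]
now [543.7 395.2 198. ] [-180.     0.   100.5] t 22.7 w 53.9 F [ 0.8 -0.8  0.2] q [ 0.57  0.59  1.13 -0.    1.43  0.39]
[543.6, 397, 103, 100.6] -> [ 1.9  0.3 95. ] [-0.001  0.001 -0.002]
```

arm_command(
  plan=[
    [[0.001, 0, 0.035, 0, 0, 0, -0.15], [0.001, 0, 0.07, 0, 0, 0, -0.15], [0.001, 0, 0.092, 0, 0, 0, -0.15], [0.001, 0, 0.095, 0, 0, 0, -0.15], [0.001, 0, 0.095, 0, 0, 0, -0.15], [0.001, 0, 0.095, 0, 0, 0, 0.95], [0.001, 0, 0.095, 0, 0, 0, 0.95], [0.001, 0, 0.095, 0, 0, 0, 0.95], [0.001, 0, 0.095, 0, 0, 0, 0.95], [0.001, 0, 0.095, 0, 0, 0, 0.95], [0.001, 0, 0.095, 0, 0, 0, 0.95], [0.001, 0, 0.095, 0, 0, 0, 0.95]],
  ],
  squeeze=45,
)

```text
time_s: 23.9
ee_pos: [0.543, 0.3978, 0.1038]
eef_rot: [3.141, -0.0, 1.756]
force: [0.2, 0.1, 0.6]
grip_width: 0.0128
grip_force: 45.0
```

```bash
python3 -c "
from g import *
go((599.5,224.3,210,97.6))"
```

```text
now [543.  397.8 103.8] [180.   -0.  100.6] t 23.9 w 12.8 F [0.2 0.1 0.6] q [ 0.58  0.66  1.23 -0.    1.25  0.39]
[599.5, 224.3, 210, 97.6] -> [-181.    23.6 -106.2] [ 0.    -0.     0.052]
```

Scaled: -181 mm is -0.181, -110 mm is -0.11, 0.052 rad is 0.0166.

arm_command(
  plan=[
    [[0, 0, -0.02, 0, 0, 0, 0.95], [0, 0, -0.05, 0, 0, 0, 0.95], [0, 0, -0.08, 0, 0, 0, 0.95], [0, 0, -0.11, 0, 0, 0, 0.95], [0, 0, -0.115, 0, 0, 0, 0.95], [-0.03, 0.004, -0.115, 0, 0, 0.0032, 0.95], [-0.06, 0.008, -0.115, 0, 0, 0.0064, 0.95], [-0.095, 0.012, -0.115, 0, 0, 0.0095, 0.95], [-0.13, 0.017, -0.115, 0, 0, 0.0127, 0.95], [-0.16, 0.021, -0.115, 0, 0, 0.0159, 0.95], [-0.175, 0.023, -0.115, 0, 0, 0.0166, 0.95], [-0.181, 0.0236, -0.115, 0, 0, 0.0166, 0.95]],
  ],
)

```text
time_s: 25.1
ee_pos: [0.5996, 0.2232, 0.2177]
eef_rot: [-3.14, 0.0, 1.703]
force: [0.3, 0.4, -1.2]
grip_width: 0.0126
grip_force: 45.0
```

arm_command(
  plan=[
    [[0, 0, 0, 0, 0, 0, 0.95], [0, 0, 0, 0, 0, 0, 0.95], [0, 0, 0, 0, 0, 0, 0.95]],
  ],
)

```text
time_s: 25.4
ee_pos: [0.599, 0.2254, 0.2185]
eef_rot: [-3.141, -0.0, 1.705]
force: [-0.5, -0.4, -1.3]
grip_width: 0.0128
grip_force: 45.0
```

Run:
```python
from g import *
go((599.5,224.3,103.8,97.6))
from h import *
e=np.array([-.1323,.9912]);f=np.array([-.9912,-.1323])
for n in("scene","top"):
    p,d=cams.camera(n); np.savez("%s0.npz"%n,p=p,d=d)
    w=cloud(n,d.astype(float)); 
    L=np.stack([(w[...,:2]*1000-[607.7,162.8])@e,(w[...,:2]*1000-[607.7,162.8])@f,w[...,2]*1000],-1)
    for nm,z0,z1 in(("nbLow",108,150),("nbMid",150,200),("nbHi",215,260),("pads+",70,97),("part",50,66)):
        m=(L[...,0]>0)&(L[...,0]<130)&(abs(L[...,1])<(50 if z1<100 else 30))&(L[...,2]>z0)&(L[...,2]<z1)
        if m.sum()>5: q=L[m]; print(n,nm,m.sum(),"x",np.percentile(q[:,0],[3,97]).round(),"y",np.percentile(q[:,1],[3,50,97]).round(1),"zmin",q[:,2].min().round())
    if n=="scene": cv2.imwrite("pics/s2.png",cv2.convertScaleAbs(cv2.resize(p[50:250,300:520],None,fx=3,fy=3),alpha=1.8))
```

```text
now [599.  225.4 218.5] [-180.    -0.    97.7] t 25.4 w 12.8 F [-0.5 -0.4 -1.3] q [0.3  0.5  1.22 0.   1.43 0.17]
[599.5, 224.3, 103.8, 97.6] -> [ -1.2   0.3 114.7] [-0.    -0.     0.002]
scene nbLow 343 x [ 17. 104.] y [-8.6 -6.4  3.3] zmin 117.0
scene nbMid 576 x [ 17. 105.] y [-8.7 -6.4  2.4] zmin 150.0
scene nbHi 614 x [ 17. 105.] y [-19.5  -6.8   5.8] zmin 215.0
scene pads+ 417 x [19. 96.] y [-34.6 -21.5  33.5] zmin 70.0
scene part 575 x [  9. 108.] y [-45.1 -14.9  40.3] zmin 50.0
top nbLow 33 x [18. 33.] y [-6.5  5.6  7. ] zmin 119.0
top nbMid 36 x [18. 25.] y [-6.1  5.9  7.5] zmin 152.0
top nbHi 38 x [17. 22.] y [-7.4  1.3  6.9] zmin 215.0
top pads+ 40 x [19. 28.] y [-32.8 -18.3  36.3] zmin 71.0
top part 97 x [ 9. 33.] y [-42.9 -11.7  43.8] zmin 50.0
```

View pics/s2.png

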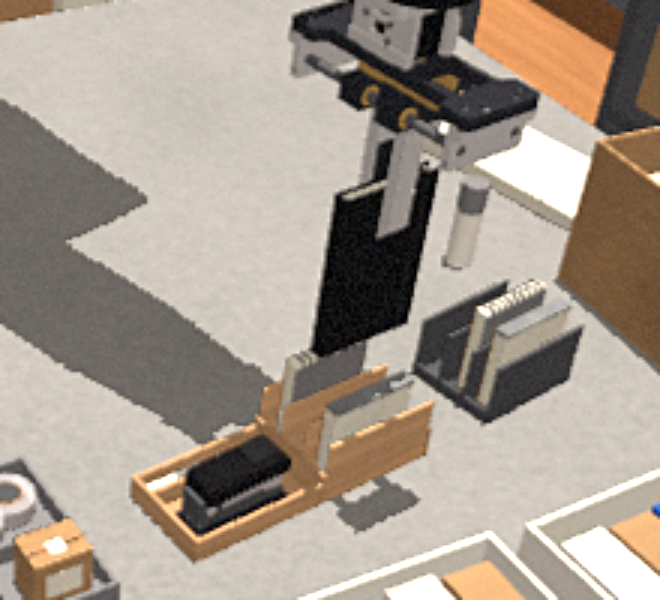

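The notebook hangs upright over the empty middle slot (lower edge near (360,330) in the crop), measured at y≈0 and x≈61 in the organiser frame. Lowering it.

Scaled: 114 mm is 0.114, 112 mm is 0.112.

arm_command(
  plan=[
    [[0, 0, 0.015, 0, 0, 0, 0.95], [0, 0, 0.03, 0, 0, 0, 0.95], [0, 0, 0.042, 0, 0, 0, 0.95], [0, 0, 0.054, 0, 0, 0, 0.95], [0, 0, 0.066, 0, 0, 0, 0.95], [0, 0, 0.078, 0, 0, 0, 0.95], [0, 0, 0.088, 0, 0, 0, 0.95], [0, 0, 0.098, 0, 0, 0, 0.95], [0, 0, 0.106, 0, 0, 0, 0.95], [0, 0, 0.112, 0, 0, 0, 0.95], [0, 0, 0.114, 0, 0, 0, 0.95], [0, 0, 0.114, 0, 0, 0, 0.95]],
  ],
)

```text
time_s: 26.7
ee_pos: [0.5994, 0.2242, 0.1046]
eef_rot: [-3.141, 0.0, 1.704]
force: [-0.3, -0.4, -1.2]
grip_width: 0.0128
grip_force: 45.0
```

```bash
python3 -c "
from g import *
go((599.5,224.3,103.8,97.6))"
```

```text
now [599.4 224.2 104.6] [-180.     0.    97.6] t 26.7 w 12.8 F [-0.3 -0.4 -1.2] q [ 0.3   0.59  1.35 -0.    1.2   0.17]
[599.5, 224.3, 103.8, 97.6] -> [0.1 0.1 0.8] [-0.  0.  0.]
```

Scaled: -150 mm is -0.15, -115 mm is -0.115.

arm_command(
  plan=[
    [[0, 0, 0.001, 0, 0, 0, 0.95], [0, 0, 0.001, 0, 0, 0, 0.95], [0, 0, 0.001, 0, 0, 0, 0.2], [0, 0, 0.001, 0, 0, 0, 0.2], [0, 0, 0.001, 0, 0, 0, 0.2], [0, 0, 0.001, 0, 0, 0, 0.2], [0, 0, -0.03, 0, 0, 0, 0.2], [0, 0, -0.07, 0, 0, 0, 0.2], [0, 0, -0.11, 0, 0, 0, 0.2], [0, -0.05, -0.115, 0, 0, 0, 0.2], [0, -0.1, -0.115, 0, 0, 0, 0.2], [0, -0.15, -0.115, 0, 0, 0, 0.2]],
  ],
)

```text
time_s: 27.9
ee_pos: [0.4492, 0.204, 0.2196]
eef_rot: [3.141, -0.0, 1.704]
force: [0.1, 0.4, 0.4]
grip_width: 0.0379
grip_force: 0.0
```

Scaled: 200 mm is 0.2, -120 mm is -0.12.

arm_command(
  plan=[
    [[0.1, -0.1, 0, 0, 0, 0, 0.2], [0.2, -0.12, 0, 0, 0, 0, 0.2], [0.2, -0.12, 0, 0, 0, 0, 0.2], [0.2, -0.12, 0, 0, 0, 0, 0.2], [0.2, -0.12, 0, 0, 0, 0, 0.2], [0.2, -0.12, 0, 0, 0, 0, 0.2], [0.2, -0.12, 0, 0, 0, 0, 0.2], [0.2, -0.12, 0, 0, 0, 0, 0.2], [0.2, -0.12, 0, 0, 0, 0, 0.2], [0.2, -0.12, 0, 0, 0, 0, 0.2]],
  ],
)

```text
time_s: 28.9
ee_pos: [0.3062, 0.3861, 0.2197]
eef_rot: [3.141, -0.0, 1.702]
force: [0.2, -0.5, 0.1]
grip_width: 0.0375
grip_force: 0.0
```

Run:
```python
from g import *
from h import *
go()
e=np.array([-.1323,.9912]);f=np.array([-.9912,-.1323])
for n in("scene","top"):
    p,d=cams.camera(n); np.savez("%s0.npz"%n,p=p,d=d)
    w=cloud(n,d.astype(float)); 
    L=np.stack([(w[...,:2]*1000-[607.7,162.8])@e,(w[...,:2]*1000-[607.7,162.8])@f,w[...,2]*1000],-1)
    for nm,z0,z1 in(("nbTop",135,160),("nbLow",100,125),("pads+",70,97)):
        m=(L[...,0]>0)&(L[...,0]<130)&(abs(L[...,1])<45)&(L[...,2]>z0)&(L[...,2]<z1)
        if m.sum()>5: q=L[m]; print(n,nm,m.sum(),"x",np.percentile(q[:,0],[3,97]).round(),"y",np.percentile(q[:,1],[3,50,97]).round(1),"z97",np.percentile(q[:,2],97).round())
    cv2.imwrite(f"pics/f_{n}.png",cv2.convertScaleAbs(cv2.resize(p[100:290,180:450] if n=="scene" else p[120:270,110:450],None,fx=2.3,fy=2.3),alpha=1.8))
```

```text
now [306.2 386.1 219.7] [180.   -0.   97.5] t 28.9 w 37.5 F [ 0.2 -0.5  0.1] q [ 0.83  0.16  1.66 -0.    1.32  0.69]
scene nbTop 210 x [ 16. 102.] y [-8.9 -3.2  5.8] z97 145.0
scene nbLow 259 x [ 16. 103.] y [-9.5 -6.9  2.7] z97 124.0
scene pads+ 566 x [ 16. 101.] y [-34.6  -8.   32. ] z97 96.0
top nbTop 278 x [ 19. 103.] y [-6.9  0.2  6.4] z97 147.0
top nbLow 130 x [ 17. 104.] y [0.6 5.6 7. ] z97 124.0
top pads+ 489 x [19. 98.] y [-32.4  23.2  36.5] z97 95.0
```

View pics/f_scene.png

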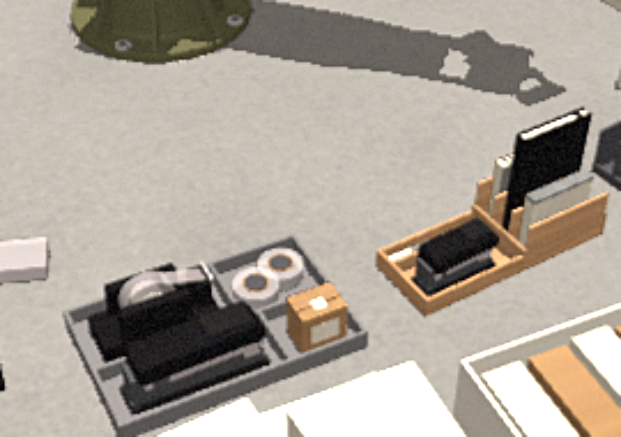

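View pics/f_top.png

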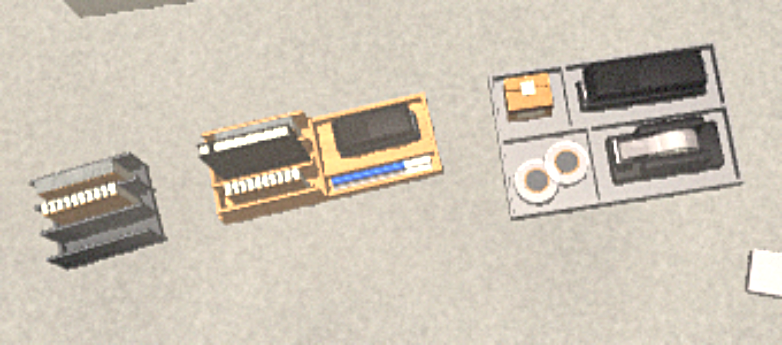

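The pictures show all five items in their compartments. The notebook stands upright between the two standing pads, around (250,145) in the top crop, and the arm is clear. Handing in.

```bash
python3 -c "
from station import ctrl
print(ctrl.hand_in())"
```

```text
the job is handed in; nothing more can be done
None
```

Both desk sets are made up and the job was handed in at about 29 s of the 141 s limit; the final camera check showed all five items upright in their compartments and both pads still standing, but the hand-in returned no verdict.

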